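# Press a connector home on the pedal-operated air press

### The arm

A 6-joint arm with a two-finger parallel gripper is mounted at the origin on the work surface. World frame = base frame: x ahead of the robot, y to its left, z up, the work surface at z = 0. Lengths are in mm, angles in rad, forces in N, time in s.
With the tool pointing down it reaches from about 350 to 775 mm from the base axis. Payload 7.3 kg.
Tool frame: the origin (TCP) lies midway between the tips of the shut fingers; the grasp point (between the pads) lies 19 mm behind it; z points along the fingers, y is the line along which they close (so a half turn about z gives the same grasp; the last joint's range is limited). The gripper opens to 92 mm and grips with 3 to 60 N. Pads are 19 mm wide; open, the fingers measure 130 mm over their backs; the gripper's body (75 mm by 190 mm) begins 47 mm behind the grasp point.
Start: joints at [0.965, 0.342, 1.524, -0, 1.275, -0.146], TCP at [232.968, 470.501, 226.741] pointing down, gripper open.
Joint ranges: [-2.53, 2.53], [-0.77, 2.02], [0.04, 2.7], [-1, 4.14], [0.28, 2.66], [-3.11, 3.11]. Speed limits (rad/s): [2.57, 2.57, 3.14, 3.14, 3.14, 3.14].

### API

Orientations are given as [roll, pitch, yaw] about the fixed x, y, z axes, in that order (R = Rz(yaw) Ry(pitch) Rx(roll)).
In Python, from plant import bot gives the robot as it stands.
- The arm moves only by the tool servo_tool, never from a script. Its argument "deltas" is a list of rows, each a list of 2 entries, a list of its own where there are three numbers: the shift along the tool's x, y, z in m, then the turn, a rotation vector about the tool's x, y, z in degrees. A call has 1 to 20 rows; each row shifts and turns the commanded pose from where the row before left it, along the tool's axes as they then stand; what a row does not reach is not made up. A row lasts 1/8 s, in which the tool goes at most 62.5 mm and 10.7 degrees, less where a joint would pass 70% of its speed; a pose out of reach is approached as far as the arm can. A call with a gripper value outside its range is refused whole. "fingers" is the opening, from 0 (shut) to 1 (fully open), set as the call begins (left out, the last holds). The fingers move at their own pace and stop on an object; the grip force is fixed at half the most. Time passes only in rows, so rows that do not move let the fingers close. It gives the time, the measured TCP pose, the force, the opening and the grip force at its end, in the units of the state.
- bot.get_obs(): the state, without advancing time (a new reading comes with each control period).
- bot.capture(name): name is "scene" or "top"; returns the picture (480x640x3 uint8, red, green, blue); there is no depth.
- bot.camera_model(name): a dict with "mtx" (3x3 intrinsics, pixels), "dist" ([k1, k2, p1, p2, k3] as OpenCV has them; the pictures are not rectified), "xyz" and "rotation" of the camera in the world. Camera axes: x right, y down, z forward; pixel columns grow to the right and rows downward; lengths in mm; the calibration is good to about 2 mm. A picture is of the moment at which its call begins. camera_model takes no time and is no camera call.
- bot.close_job(): hands the job in; it is judged then, once.
The state is a dict: "time": time; "joint_positions": joint angles; "dq": joint speeds; "tau": joint torques, N m; "tool_pos": TCP position; "tcp_rot": TCP orientation; "contact_force": force on the tool from outside, world axes, zero at the start; "moment": the same for the moment, N m; "grip_width": finger opening in mm; "finger_force": force on a finger pad.
Only numpy, scipy, OpenCV 4.12 (cv2) and the standard library are available. Lean on these libraries where they do the work, as an engineer would, in place of code of your own. Each camera call takes 0.05 s, during which the arm holds its last target. There are 200 camera calls.

### The job

Push the press's shuttle fully in under the ram, then reach under the yellow bar guard and push the blue pedal all the way down to its stop, hold it there for a good second and ease it back up without letting it snap, so that the white connector is pressed fully home in its circuit board. Then pull the shuttle fully back out and let go of it. Work the pedal only while the shuttle is fully in, and leave the parts tray, the bottle and the screwdriver where they are.

Things in the scene. Friction and masses are not known exactly. Their poses are not given: they have to be found in the camera images.
- press: fixed bench air press: grey base 260 x 150 x 20 mm, white column and head, cylinder on top. Origin: underside centre of the base, on the bench; x points from the handle side to the column. Head: 120 mm wide, underside 150 mm up, front face 30 mm in front (-x) of the origin. The steel ram comes down at x = +20 mm, its foot 83 mm above the bench when up; it follows the pedal.
- shuttle (a joint): slide of the shuttle, a steel plate 100 x 100 mm carrying a green circuit board, along the press's x: 0 = fully out (towards the handle side), 0.09 m = fully in, board under the ram. Needs about 3 N; stays where it is left.
- shuttle_grip (a point): point in the shuttle's orange upright handle block: 30 mm (press x) by 16 mm (press y), from 31 to 86 mm above the bench; this point is 70 mm up, on its centre line. Moves with the shuttle; axes as the press's. Grip across the 16 mm from above. Fully in, it is 85 mm in front of the press's origin and 55 mm in front of the head.
- connector (a joint): how far the white connector (14 x 44 x 14 mm) is pressed into the board: 0 = standing 6 mm proud, 0.006 m = fully home. Stays where it is.
- connector_top (a point): centre of the connector's top face, 64 mm above the bench before pressing; moves with the shuttle.
- pedal_unit: fixed pedal valve, dark base 200 x 136 x 12 mm, under a guard of yellow 8 mm bars. Origin: underside centre, on the bench; x points from the guard's open front to the pedal's hinge. Guard roof: lengthwise bars 24 mm apart, 127 to 135 mm above the bench, x = -72 to +94 mm; clear width inside 114 mm; corner posts; side bars 72 mm up. Open at the front (-x).
- pedal (a joint): angle of the blue pedal: 0 = up, 0.15 rad = down on its stop. A spring returns it; about 4 N at the pad to start, about 15 N at the stop while the connector is being pressed.
- pedal_pad (a point): where to press: point on the pedal's top, mid-width, 12 mm in from its front edge; 61 mm above the bench when up, 42 mm when down. It lies about 24 mm behind the front edge of the guard's roof, so the tool must lean back towards the open front by 30 to 45 degrees. Moves with the pedal, which is 90 wide, 140 long, 10 mm thick.
- pedal_hinge (a point): middle of the pedal's hinge axis (along the unit's y), 45 mm above the bench; the pad lies 128 mm in front of it.
- tray: loose grey parts tray with one divider, 100 x 75 x 35 mm; origin: underside centre. A bystander.
- flux: loose white plastic bottle with a red cap, 40 mm across, 100 mm tall; origin: underside centre. A bystander.
- driver: loose screwdriver with a blue handle lying on the bench. A bystander.

How it is judged:
By the outcome, as a careful person would: the job done as asked, in the order asked, and still so for the second after the job is handed in, with the robot touching nothing.
It also fails if it takes over 67 s, if anything falls off the work surface, if the arm or the gripper's body presses on something with over 40 N, if the wrist force passes 120 N, or if a joint passes its speed limit or range.

## Working session

There is one attempt and no reset: what is moved stays moved. The work goes in short steps, Python scripts to look and compute and a tool call to move; the robot and the scene stay as the last step left them, time stands still between calls to the robot, and variables do not carry over. Pictures are saved under pics/ and viewed, at most 12 in all, crops included, and the job is handed in when it is done.

Besides the shell and the picture viewer there is one more tool, called after "Emit:" as name([rows], argument=value, ...), one row to a line, values as JSON. servo_tool: Moves the arm, as the interface text tells. Its arguments: {"type":"object","properties":{"deltas":{"type":"array"},"fingers":{"type":"number"}},"required":["deltas"]}

```bash
mkdir -p pics
python3 - <<'E'
from plant import bot
import cv2,numpy as np
for n in ("scene","top"):
    im=bot.capture(n); cv2.imwrite(f"pics/{n}0.png",im[:,:,::-1])
    m=bot.camera_model(n); print(n,{k:np.round(v,4).tolist() for k,v in m.items()})
o=bot.get_obs(); print(o)
E
```

```text
scene {'mtx': [[599.8139, 0.0, 311.7252], [0.0, 599.8139, 234.479], [0.0, 0.0, 1.0]], 'dist': [-0.1554, 0.0, 0.0, 0.0, 0.0], 'xyz': [1445.9608, 752.0173, 1018.7778], 'rotation': [-2.2749, -0.0119, 2.225]}
top {'mtx': [[444.7165, 0.0, 322.9514], [0.0, 444.7165, 246.3582], [0.0, 0.0, 1.0]], 'dist': [-0.0044, 0.0, 0.0, 0.0, 0.0], 'xyz': [408.2778, 74.5116, 933.9954], 'rotation': [-2.9623, 0.0285, -1.5948]}
{'time': 0.1, 'joint_positions': array([ 9.64991567e-01,  3.42658032e-01,  1.52489469e+00, -6.67852842e-06,
        1.27541494e+00, -1.46022961e-01]), 'dq': array([ 1.62199264e-03,  2.83496710e-04, -2.66346026e-03, -6.22423641e-04,
       -7.64298906e-05,  9.23001502e-04]), 'tau': array([ 1.58178605e-03, -4.32002699e+01, -2.44696069e+01,  7.20028323e-02,
        5.26135764e-02, -5.91734329e-05]), 'tool_pos': array([232.75797503, 470.18633069, 226.12123206]), 'tcp_rot': array([-3.14023135e+00, -1.93751474e-04,  2.68181267e+00]), 'contact_force': array([-0.18851962,  0.29978921,  0.12987628]), 'moment': array([-0.04222398,  0.01836763, -0.03556296]), 'finger_force': 0.0, 'grip_width': 92.00081809091925}
```

View pics/scene0.png

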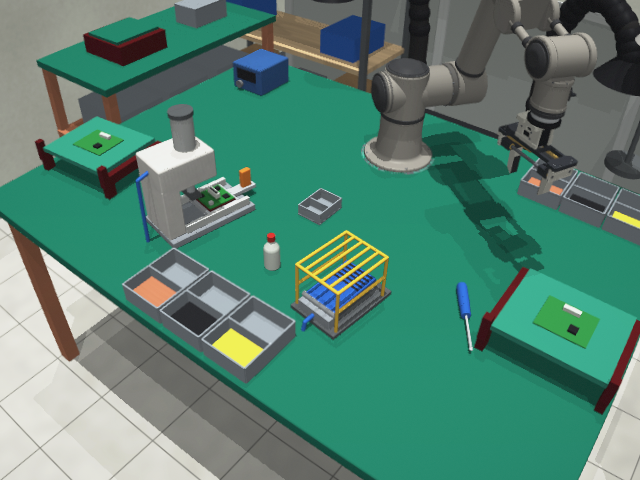

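View pics/top0.png

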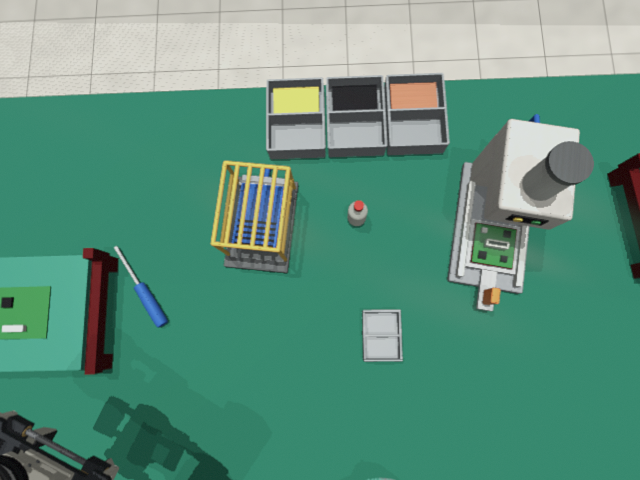

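The scene view shows the press at (190,190), the shuttle handle at (245,178) and the guard at (342,280). In the top view the handle is at (492,296), the board at (495,246), the guard at (255,210), the tray at (382,335), the bottle at (357,213) and the screwdriver at (145,295).

```bash
cat > h.py <<'E'
from plant import bot
import cv2,numpy as np
from scipy.spatial.transform import Rotation as Ro
def cam(n):
    m=bot.camera_model(n); return np.array(m["mtx"]),np.array(m["dist"]),np.array(m["xyz"]),Ro.from_euler('xyz',m["rotation"]).as_matrix()
def ray(n,uv):
    K,d,c,R=cam(n); p=cv2.undistortPoints(np.array(uv,float).reshape(-1,1,2),K,d).reshape(-1,2)
    return c,(R@np.c_[p,np.ones(len(p))].T).T
def plane(n,uv,z):
    c,r=ray(n,uv); return c+r*((z-c[2])/r[:,2])[:,None]
def proj(n,P):
    K,d,c,R=cam(n); rv=cv2.Rodrigues(R.T)[0]
    return cv2.projectPoints(np.array(P,float).reshape(-1,1,3),rv,-R.T@c,K,d)[0].reshape(-1,2)
def tri(uvs):
    A=np.zeros((3,3));b=np.zeros(3)
    for n,uv in uvs.items():
        c,r=ray(n,[uv]); r=r[0]/np.linalg.norm(r[0]); M=np.eye(3)-np.outer(r,r); A+=M;b+=M@c
    return np.linalg.solve(A,b)
E
python3 - <<'E'
from h import *
for n in("scene","top"): print(n,proj(n,[[232.8,470.2,226.1],[0,0,0]]))
t=cv2.imread("pics/top0.png");s=cv2.imread("pics/scene0.png")
for im,n in((t,"top"),(s,"scene")):
    hsv=cv2.cvtColor(im,cv2.COLOR_BGR2HSV)
    for nm,lo,hi in(("orange",(8,170,90),(16,255,255)),("yellow",(20,130,90),(33,255,255)),("blue",(105,130,60),(125,255,255)),("red",(0,180,90),(5,255,255))):
        k=cv2.inRange(hsv,lo,hi);_,_,st,ce=cv2.connectedComponentsWithStats(k)
        print(n,nm,[(a.tolist(),c.round(1).tolist()) for a,c in zip(st[1:],ce[1:]) if a[4]>50])
a=cv2.resize(t[145:285,205:310],None,fx=4,fy=4,interpolation=cv2.INTER_CUBIC)
b=cv2.resize(t[150:320,440:590],None,fx=3.3,fy=3.3,interpolation=cv2.INTER_CUBIC)[:560]
b=b[:, :370] if 0 else b
w=np.zeros((600,800,3),np.uint8); a=a[:560]; w[:a.shape[0],:a.shape[1]]=a
b=cv2.resize(t[210:320,440:535],None,fx=4,fy=4,interpolation=cv2.INTER_CUBIC)[:, :380]; w[:b.shape[0],420:420+b.shape[1]]=b
cv2.imwrite("pics/ct.png",w)
w=np.zeros((600,800,3),np.uint8)
a=cv2.resize(s[225:345,285:400],None,fx=3.5,fy=3.5,interpolation=cv2.INTER_CUBIC);w[:a.shape[0],:a.shape[1]]=a
b=cv2.resize(s[130:250,150:262],None,fx=3.5,fy=3.5,interpolation=cv2.INTER_CUBIC);w[:b.shape[0],405:405+b.shape[1]]=b
cv2.imwrite("pics/cs.png",w)
E
```

```text
scene [[526.18713235 181.26106964]
 [397.41613824 152.28392445]]
top [[ 78.81455433 450.44583631]
 [381.2826686  544.00797316]]
top orange []
top yellow [([212, 163, 83, 98, 932], [254.6, 213.2]), ([233, 163, 16, 42, 78], [237.7, 178.6]), ([247, 165, 15, 29, 53], [251.4, 174.8]), ([259, 167, 15, 31, 53], [263.3, 177.6]), ([214, 205, 6, 38, 54], [216.4, 224.7]), ([227, 213, 5, 32, 55], [229.0, 230.9])]
top blue [([232, 183, 12, 60, 179], [237.5, 215.1]), ([246, 184, 11, 36, 221], [251.0, 200.5]), ([259, 185, 11, 36, 222], [263.9, 201.6]), ([269, 186, 14, 61, 331], [276.0, 212.2]), ([134, 283, 33, 44, 573], [150.5, 304.6])]
top red []
scene orange [([240, 169, 10, 18, 146], [244.7, 177.6])]
scene yellow [([613, 211, 27, 16, 171], [626.2, 218.4]), ([295, 230, 94, 102, 2098], [341.6, 269.3]), ([213, 329, 50, 37, 960], [237.1, 346.8])]
scene blue [([226, 0, 50, 15, 397], [257.9, 4.5]), ([320, 15, 42, 48, 1461], [342.6, 38.8]), ([369, 21, 16, 33, 387], [376.0, 35.7]), ([233, 49, 55, 46, 1630], [263.1, 70.3]), ([136, 171, 14, 71, 226], [142.2, 202.7]), ([326, 275, 12, 10, 58], [331.6, 279.4]), ([339, 274, 37, 34, 357], [354.9, 290.1]), ([334, 281, 13, 9, 61], [340.0, 285.2]), ([307, 282, 29, 31, 429], [323.1, 295.6]), ([457, 282, 14, 37, 348], [463.2, 299.7]), ([302, 313, 12, 18, 82], [306.7, 320.8])]
scene red [([268, 233, 7, 9, 56], [270.9, 237.1])]
```

View pics/ct.png

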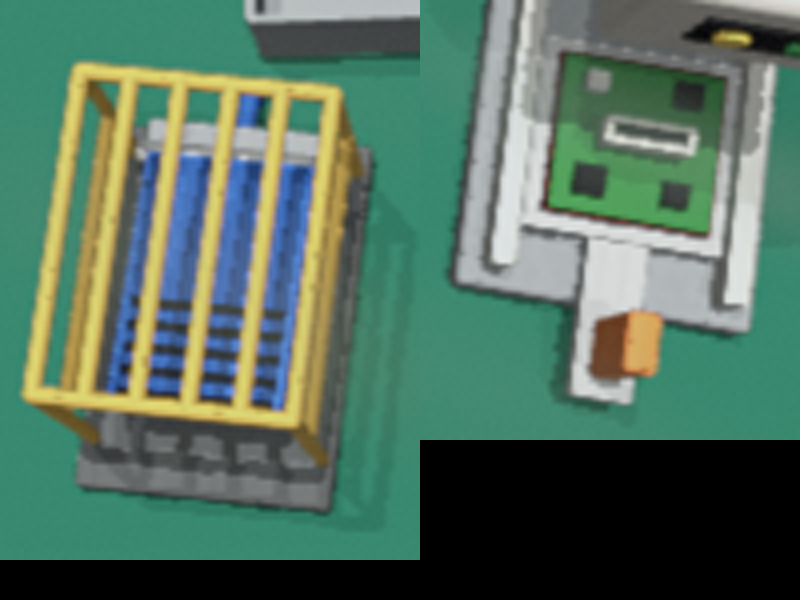

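View pics/cs.png

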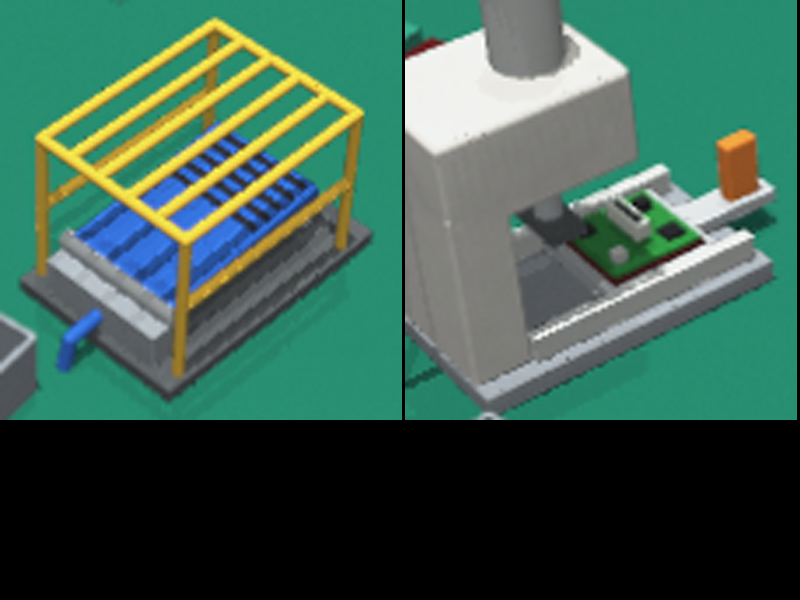

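The crops show that the pedal treads face the robot, so the open front is at the bottom of the top view. Top-view corner pixels of the guard roof, pedal base and handle top can be read off for measuring.

Run:
```python
from h import *
T=lambda p:[(p[0]/4+205,p[1]/4+145)]
P=lambda p:[((p[0]-420)/4+440,p[1]/4+210)]
S=lambda p:(p[0]/3.5+285,p[1]/3.5+225)
S2=lambda p:((p[0]-405)/3.5+150,p[1]/3.5+130)
np.set_printoptions(precision=1,suppress=True)
print("roof top z=131: BL,BR(front),FL,FR")
t={"hL":(78,70),"hR":(338,90),"fR":(298,420),"fL":(30,397)}
s={"hL":(186,240),"hR":(40,138),"fR":(213,24),"fL":(360,115)}
q={}
for k in t:
    q[k]=plane("top",T(t[k]),133)[0]; print(k,q[k],"tri",tri({"top":T(t[k])[0],"scene":S(s[k])}))
f=(q["fL"]+q["fR"])/2;h=(q["hL"]+q["hR"])/2
d=h-f;print("yaw len",np.degrees(np.arctan2(d[1],d[0])),np.linalg.norm(d),"width",np.linalg.norm(q["fL"]-q["fR"]))
w=q["hR"]-q["hL"]+q["fR"]-q["fL"];print("yaw from width",np.degrees(np.arctan2(w[0],-w[1]))*-1)
bl,br=plane("top",T((78,487))+T((330,510)),12);print("base front",bl,br,np.linalg.norm(bl-br),(bl+br)/2)
print("PRESS handle top",plane("top",P((644,343)),86),"tri",tri({"top":P((644,343))[0],"scene":S2((738,138))}))
c=plane("top",P((455,283))+P((748,331)),20);d=c[1]-c[0];print("base front corners",c,np.linalg.norm(d),"mid",c.mean(0),"yaw",np.degrees(np.arctan2(d[0],-d[1]))*-1)
print("conn top",plane("top",P((650,136)),64),tri({"top":P((650,136))[0],"scene":S2((628,213))}))
# board edge corners
c=plane("top",P((566,52))+P((545,210))+P((712,235))+P((725,75)),50);print("board",c)
for a,b in((1,0),(2,3)): d=c[b]-c[a];print(np.degrees(np.arctan2(d[1],d[0])),np.linalg.norm(d))
# bystanders
print("tray",plane("top",[(382,335)],35),"flux cap",plane("top",[(358.5,206)],100))
print("driver",plane("top",[(116,248),(160,322)],12))
```

```text
roof top z=131: BL,BR(front),FL,FR
hL [722.2 278.  133. ] tri [723.6 279.4 128.8]
hR [707.8 153.7 133. ] tri [708.4 155.7 128.5]
fR [549.6 173.7 133. ] tri [549.9 175.9 126.2]
fL [563.9 297.8 133. ] tri [564.8 300.5 125.9]
yaw len -7.171065832368261 159.51522437290058 width 124.85306939040937
yaw from width 6.599197435605242
base front [538.5 305.   12. ] [522.7 172.3  12. ] 133.71675522045473 [530.6 238.7  12. ]
PRESS handle top [[ 458.7 -228.2   86. ]] tri [ 457.7 -227.3   82.2]
base front corners [[ 495.6 -158.9   20. ]
 [ 467.3 -304.5   20. ]] 148.34413494765025 mid [ 481.5 -231.7   20. ] yaw 11.01497645307756
conn top [[ 561.3 -248.4   64. ]] [ 561.4 -249.    58.3]
board [[ 608.  -215.6   50. ]
 [ 527.9 -198.4   50. ]
 [ 513.1 -279.3   50. ]
 [ 593.8 -293.8   50. ]]
-12.115943638581472 81.97424362650665
-10.202533486523214 81.9638115687722
tray [[390.4 -16.2  35. ]] flux cap [[637.3  24.  100. ]]
driver [[585.4 539.2  12. ]
 [427.  437.5  12. ]]
```

Emit:
servo_tool([
  [[0, 0, 0], [0, 0, -7.6]],
  [[0, 0, 0], [0, 0, -7.6]],
  [[-0.025, -0.03, 0], [0, 0, 0]],
  [[-0.025, -0.03, 0], [0, 0, 0]],
  [[-0.025, -0.03, 0], [0, 0, 0]],
  [[-0.025, -0.03, 0], [0, 0, 0]],
  [[-0.025, -0.03, 0], [0, 0, 0]],
  [[-0.025, -0.03, 0], [0, 0, 0]],
  [[-0.025, -0.03, 0], [0, 0, 0]],
  [[-0.025, -0.03, 0], [0, 0, 0]],
  [[-0.025, -0.03, 0], [0, 0, 0]],
  [[-0.025, -0.03, 0], [0, 0, 0]],
  [[-0.018, -0.057, 0], [0, 0, 0]],
  [[-0.018, -0.057, 0], [0, 0, 0]],
  [[-0.018, -0.057, 0], [0, 0, 0]],
  [[-0.018, -0.057, 0], [0, 0, 0]],
  [[-0.018, -0.057, 0], [0, 0, 0]],
  [[-0.018, -0.057, 0], [0, 0, 0]],
  [[0, 0, 0], [0, 0, 0]],
], fingers=1)

```text
time: 2.48
tool_pos: [459.8, -232.2, 225.8]
tcp_rot: [-3.141, -0.001, 2.942]
contact_force: [-0.7, -0.8, 0.4]
grip_width: 91.9
finger_force: 0.0
```

```bash
cat >> h.py <<'E'
def rel(goal,rpy):
    o=bot.get_obs(); R=Ro.from_euler('xyz',o["tcp_rot"]); G=Ro.from_euler('xyz',rpy)
    np.set_printoptions(precision=1,suppress=True)
    print("t",o["time"],"pos",o["tool_pos"],"rpy",np.degrees(o["tcp_rot"]),"F",o["contact_force"],"w",o["grip_width"],o["finger_force"])
    print("turn deg",np.degrees((R.inv()*G).as_rotvec()),"shift now-axes",R.inv().apply(np.array(goal)-o["tool_pos"]),"goal-axes",G.inv().apply(np.array(goal)-o["tool_pos"]))
E
python3 - <<'E'
from h import *
rel([458.7,-228.2,51],[np.pi,0,2.948])
im=bot.capture("top");cv2.imwrite("pics/t1.png",cv2.resize(im[200:340,420:590,::-1],None,fx=4,fy=4))
E
```

```text
t 2.475 pos [ 459.8 -232.2  225.8] rpy [-180.    -0.   168.6] F [-0.7 -0.8  0.4] w 91.90171452018222 0.0
turn deg [-0.  -0.  -0.3] shift now-axes [  1.8   3.7 174.8] goal-axes [  1.9   3.7 174.8]
```

View pics/t1.png

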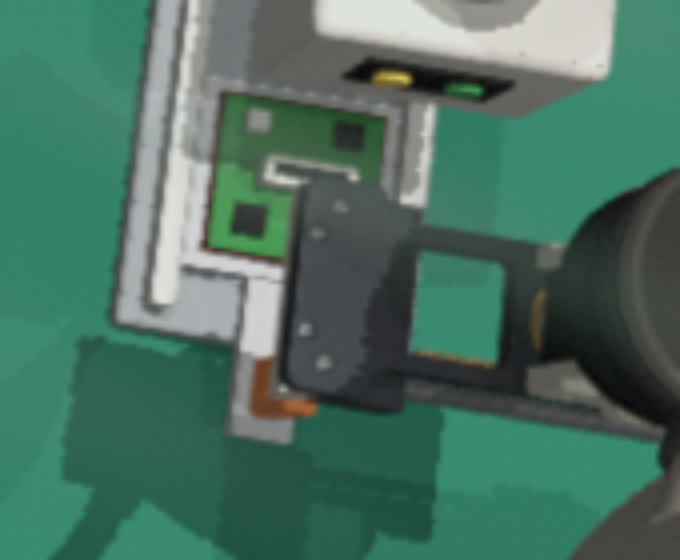

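The gripper is above the orange handle, which shows at about (280,385) in the crop. It lines up with the press, so I can descend.

Emit:
servo_tool([
  [[0.002, 0.004, 0.03], [0, 0, -0.3]],
  [[0, 0, 0.035], [0, 0, 0]],
  [[0, 0, 0.035], [0, 0, 0]],
  [[0, 0, 0.03], [0, 0, 0]],
  [[0, 0, 0.02], [0, 0, 0]],
  [[0, 0, 0.015], [0, 0, 0]],
  [[0, 0, 0.01], [0, 0, 0]],
  [[0, 0, 0], [0, 0, 0]],
])

```text
time: 3.52
tool_pos: [458.8, -223.8, 51.4]
tcp_rot: [3.141, -0.001, 2.953]
contact_force: [0.7, -0.3, 0.4]
grip_width: 92.0
finger_force: 0.0
```

Emit:
servo_tool([
  [[0, 0, 0], [0, 0, 0]],
  [[0, 0, 0], [0, 0, 0]],
  [[0, 0, 0], [0, 0, 0]],
  [[0, 0, 0], [0, 0, 0]],
  [[0, 0, 0], [0, 0, 0]],
  [[0, 0, 0], [0, 0, 0]],
  [[0, 0, 0], [0, 0, 0]],
  [[0, 0, 0], [0, 0, 0]],
], fingers=0)

```text
time: 4.53
tool_pos: [458.8, -225.7, 51.7]
tcp_rot: [-3.139, 0.0, 2.953]
contact_force: [-6.3, -21.8, -7.7]
grip_width: 16.5
finger_force: 10.8
```

Emit:
servo_tool([
  [[0, -0.0035, 0], [0, 0, 0]],
  [[0, 0, 0], [0, 0, 0]],
  [[-0.006, 0, 0], [0, 0, 0]],
  [[-0.01, 0, 0], [0, 0, 0]],
  [[-0.01, 0, 0], [0, 0, 0]],
  [[-0.01, 0, 0], [0, 0, 0]],
  [[-0.01, 0, 0], [0, 0, 0]],
  [[-0.008, 0, 0], [0, 0, 0]],
  [[-0.004, 0, 0], [0, 0, 0]],
  [[0, 0, 0], [0, 0, 0]],
])

```text
time: 5.78
tool_pos: [515.8, -237.9, 51.7]
tcp_rot: [3.14, 0.0, 2.952]
contact_force: [2.3, 4.8, 1.4]
grip_width: 15.7
finger_force: 30.0
```

Run:
```python
from h import *
rel([526,-241,51],[np.pi,0,2.948])
```

```text
t 5.775 pos [ 515.8 -237.9   51.7] rpy [179.9   0.  169.1] F [2.3 4.8 1.4] w 15.735968027183294 29.989152252674103
turn deg [0.1 0.  0.2] shift now-axes [-10.6  -1.1   0.7] goal-axes [-10.7  -1.1   0.7]
```

Emit:
servo_tool([
  [[-0.003, 0, 0], [0, 0, 0]],
  [[-0.003, 0, 0], [0, 0, 0]],
  [[-0.003, 0, 0], [0, 0, 0]],
  [[0, 0, 0], [0, 0, 0]],
])

```text
time: 6.28
tool_pos: [524.3, -239.7, 51.7]
tcp_rot: [3.14, -0.0, 2.952]
contact_force: [0.1, 5.3, 1.9]
grip_width: 15.6
finger_force: 30.0
```

Emit:
servo_tool([
  [[-0.003, 0, 0], [0, 0, 0]],
  [[-0.002, 0, 0], [0, 0, 0]],
  [[0, 0, 0], [0, 0, 0]],
])

```text
time: 6.65
tool_pos: [524.5, -239.7, 51.6]
tcp_rot: [3.139, -0.01, 2.952]
contact_force: [-16.4, 6.4, 14.0]
grip_width: 15.9
finger_force: 30.0
```

Emit:
servo_tool([
  [[0.003, 0, 0], [0, 0, 0]],
  [[0, 0, 0], [0, 0, 0]],
])

```text
time: 6.9
tool_pos: [524.6, -239.7, 51.6]
tcp_rot: [3.14, -0.003, 2.952]
contact_force: [-4.1, 5.0, 5.2]
grip_width: 16.0
finger_force: 30.0
```

Emit:
servo_tool([
  [[0, 0, 0], [0, 0, 0]],
  [[0, 0, 0], [0, 0, 0]],
  [[0, 0, 0], [0, 0, 0]],
  [[0, 0, 0], [0, 0, 0]],
  [[0, 0, -0.02], [0, 0, 0]],
  [[0, 0, -0.03], [0, 0, 0]],
  [[0.02, 0, -0.04], [0, 0, 0]],
  [[0.04, 0, -0.04], [0, 0, 0]],
  [[0.04, 0.02, -0.04], [0, 0, 2.2]],
  [[0, 0, 0], [0, 0, 2]],
], fingers=0.6)

```text
time: 8.15
tool_pos: [431.2, -201.8, 225.1]
tcp_rot: [-3.14, 0.006, 2.878]
contact_force: [0.8, 0.3, 0.0]
grip_width: 55.3
finger_force: 0.0
```

Run:
```python
from h import *
rel([430,250,220],[np.pi,0,np.pi-.119])
o=bot.get_obs();print(o["joint_positions"].round(4).tolist())
im=bot.capture("top");cv2.imwrite("pics/t2.png",cv2.resize(im[150:340,420:600,::-1],None,fx=3,fy=3))
```

```text
t 8.15 pos [ 431.2 -201.8  225.1] rpy [-179.9    0.3  164.9] F [0.8 0.3 0. ] w 55.27294835614353 0.0
turn deg [-0.1  0.3 -8.3] shift now-axes [118.9 435.9   3.6] goal-axes [ 54.8 448.5   5.1]
[-0.599, 0.2505, 1.6595, 0.0001, 1.2256, -1.9062]
```

View pics/t2.png

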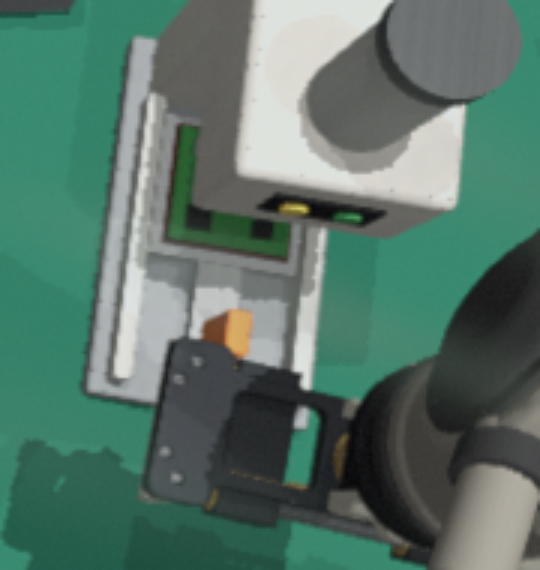

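The shuttle is fully in: the board is under the head, with the orange handle at about (228,332) in the crop. Next I move to the front of the pedal unit with the fingers shut and try the tilt.

Emit:
servo_tool([
  [[0, 0, 0], [0, -0.3, -8.3]],
  [[-0.003, 0.04, 0], [0, 0, 0]],
  [[-0.003, 0.05, 0], [0, 0, 0]],
  [[-0.003, 0.05, 0], [0, 0, 0]],
  [[-0.003, 0.05, 0], [0, 0, 0]],
  [[-0.003, 0.05, 0], [0, 0, 0]],
  [[-0.003, 0.05, 0], [0, 0, 0]],
  [[-0.003, 0.05, 0], [0, 0, 0]],
  [[-0.003, 0.05, 0], [0, 0, 0]],
  [[-0.003, 0.059, 0], [0, 0, 0]],
  [[0, 0, 0], [0, -9, 0]],
  [[0, 0, 0], [0, -9, 0]],
  [[0, 0, 0], [0, -9, 0]],
  [[0, 0, 0], [0, -9, 0]],
  [[0, 0, 0], [0, -9, 0]],
  [[0, 0, 0], [0, -3, 0]],
  [[0, 0, 0], [0, 0, 0]],
], fingers=0)

```text
time: 10.32
tool_pos: [514.3, 237.8, 230.7]
tcp_rot: [-3.127, 0.763, 3.026]
contact_force: [0.9, 0.1, -0.2]
grip_width: 0.5
finger_force: 0.0
```

Run:
```python
from h import *
G=(Ro.from_euler('xyz',[np.pi,0,np.pi-.119])*Ro.from_rotvec([0,-np.radians(48),0])).as_euler('xyz')
rel([510,241,220],G)
o=bot.get_obs();print(o["joint_positions"].round(4).tolist())
```

```text
t 10.325 pos [514.3 237.8 230.7] rpy [-179.2   43.7  173.4] F [ 0.9  0.1 -0.2] w 0.4660371494504482 0.0
turn deg [-0.7 -4.3  0.2] shift now-axes [10.8  2.7  4.5] goal-axes [11.1  2.6  3.7]
[0.542, 0.2163, 1.9681, -0.9953, 0.5433, -0.1357]
```

```bash
cat > kin.py <<'E'
from h import *
from scipy.optimize import least_squares
D=[([.964992,.342658,1.524895,0,1.275415,-.146],[232.758,470.186,226.121],[-3.14023,-.00019,2.68181]),
([-.599,.2505,1.6595,.0001,1.2256,-1.9062],[431.2,-201.8,225.1],[-3.14,.006,2.878]),
([0.542,0.2163,1.9681,-0.9953,0.5433,-0.1357],[514.3,237.8,230.7],[-3.127,.763,3.026])]
Y=lambda t:Ro.from_euler('y',t);Z=lambda t:Ro.from_euler('z',t)
def fk(p,q):
    a,b,h,d,l,e,s=p[:7]
    R=Z(q[0]);P=R.apply([s,l,h]); R=R*Y(q[1]);P=P+R.apply([0,0,a]);R=R*Y(q[2]);P=P+R.apply([e,0,b])
    R=R*Z(p[7]*q[3])*Y(q[4]);P=P+R.apply([0,0,d]);R=R*Z(p[8]*q[5]);return P,R
def best():
    o=None
    for s4 in(1,-1):
        f=lambda x:np.concatenate([fk(list(x)+[s4,1],q)[0]-t for q,t,_ in D]+[300*(fk(list(x)+[s4,1],q)[1].apply([0,0,1])-Ro.from_euler('xyz',r).apply([0,0,1])) for q,t,r in D])
        r=least_squares(f,[450,400,200,250,76,0,0])
        if o is None or r.cost<o[0].cost:o=(r,s4)
    return list(o[0].x)+[o[1],1],o[0]
if __name__=="__main__":
    np.set_printoptions(precision=2,suppress=True)
    p,r=best();print(np.array(p),r.cost,r.fun)
    lo=np.array([-2.53,-.77,.04,-1,.28]);hi=np.array([2.53,2.02,2.7,4.14,2.66])
    ux=Z(-.119)
    for th in(35,40,45,48,52):
      for dy in(0,5,10,15):
        out=[]
        for x,z in((-120,75),(-45,75),(-45,48)):
            T=np.array([626,227,0])+ux.apply([x,0,z]);v=Z(-.119+np.radians(dy)).apply([np.sin(np.radians(th)),0,-np.cos(np.radians(th))])
            f=lambda q:np.r_[fk(p,list(q)+[0])[0]-T,300*(fk(p,list(q)+[0])[1].apply([0,0,1])-v)]
            s=least_squares(f,[.45,.4,1.9,-.8,.6],bounds=(lo,hi))
            out.append((round(s.cost,1),s.x[3:].round(2).tolist()))
        print(th,dy,out)
E
python3 kin.py
```

```text
[506.02 380.02 223.48 318.17  76.41  46.68  -0.27   1.     1.  ] 0.015018521238083888 [-0.    0.01  0.02 -0.02 -0.01 -0.03 -0.    0.    0.   -0.    0.   -0.
 -0.11 -0.06 -0.   -0.07  0.03 -0.07]
35 0 [(np.float64(157.7), [-1.0, 0.37]), (np.float64(17.2), [-1.0, 0.34]), (np.float64(110.6), [-1.0, 0.32])]
35 5 [(np.float64(166.9), [-1.0, 0.29]), (np.float64(21.8), [-1.0, 0.28]), (np.float64(132.5), [-1.0, 0.28])]
35 10 [(np.float64(229.0), [-1.0, 0.28]), (np.float64(165.0), [-0.92, 0.28]), (np.float64(319.4), [-1.0, 0.28])]
35 15 [(np.float64(476.2), [-1.0, 0.28]), (np.float64(412.5), [-0.61, 0.28]), (np.float64(688.9), [-0.83, 0.28])]
40 0 [(np.float64(860.7), [-1.0, 0.39]), (np.float64(447.7), [-1.0, 0.35]), (np.float64(757.2), [-1.0, 0.33])]
40 5 [(np.float64(882.1), [-1.0, 0.3]), (np.float64(440.1), [-1.0, 0.28]), (np.float64(770.3), [-1.0, 0.28])]
40 10 [(np.float64(925.9), [-1.0, 0.28]), (np.float64(583.3), [-1.0, 0.28]), (np.float64(956.5), [-1.0, 0.28])]
40 15 [(np.float64(1177.0), [-1.0, 0.28]), (np.float64(955.5), [-1.0, 0.28]), (np.float64(1362.5), [-1.0, 0.28])]
45 0 [(np.f
[... 659 characters left out ...]
-1.0, 0.28])]
48 10 [(np.float64(3195.0), [-1.0, 0.28]), (np.float64(2423.6), [-1.0, 0.28]), (np.float64(3155.3), [-1.0, 0.28])]
48 15 [(np.float64(3440.3), [-1.0, 0.28]), (np.float64(2818.6), [-1.0, 0.28]), (np.float64(3589.0), [-1.0, 0.28])]
52 0 [(np.float64(4838.2), [-1.0, 0.44]), (np.float64(3835.7), [-1.0, 0.37]), (np.float64(4655.1), [-1.0, 0.36])]
52 5 [(np.float64(4880.7), [-1.0, 0.3]), (np.float64(3770.5), [-1.0, 0.28]), (np.float64(4629.0), [-1.0, 0.28])]
52 10 [(np.float64(4856.2), [-1.0, 0.28]), (np.float64(3883.3), [-1.0, 0.28]), (np.float64(4793.5), [-1.0, 0.28])]
52 15 [(np.float64(5093.6), [-1.0, 0.28]), (np.float64(4284.4), [-1.0, 0.28]), (np.float64(5235.5), [-1.0, 0.28])]
```

```bash
cat > s.py <<'E'
from kin import *
p,_=best()
lo=np.array([-2.53,-.77,.04,-1,.28]);hi=np.array([2.53,2.02,2.7,4.14,2.66])
ux=Z(-.119)
def ik(T,th,dy,seeds):
    v=Z(-.119+np.radians(dy)).apply([np.sin(np.radians(th)),0,-np.cos(np.radians(th))])
    f=lambda q:np.r_[fk(p,list(q)+[0])[0]-T,300*(fk(p,list(q)+[0])[1].apply([0,0,1])-v)]
    return [s.x for s in (least_squares(f,x,bounds=(lo,hi)) for x in seeds) if s.cost<.5]
seeds=[[.45,.4,1.9,-.8,.6],[.3,.4,1.9,.9,.5],[.45,.5,1.7,2.2,.5],[.5,.6,1.5,3.5,.6],[.5,.4,1.9,4,.4]]
for th in(25,30,35,40,45,50):
  for dy in(-20,-10,0,10,20,30,40):
    out=[]
    for x,z in((-120,75),(-45,75),(-45,48)):
        r=ik(np.array([626,227,0])+ux.apply([x,0,z]),th,dy,seeds)
        out.append(sorted({tuple(q[3:].round(1).tolist()) for q in r}))
    if all(out): print(th,dy,out)
E
python3 s.py
```

```text
25 -20 [[(-0.6, 0.6)], [(-0.6, 0.7)], [(-0.6, 0.6)]]
25 -10 [[(-0.6, 0.5)], [(-0.5, 0.6)], [(-0.6, 0.5)]]
25 0 [[(-0.6, 0.4)], [(-0.4, 0.5)], [(-0.5, 0.4)]]
25 10 [[(-0.4, 0.3)], [(-0.3, 0.4)], [(-0.3, 0.3)]]
25 20 [[(-0.2, 0.3)], [(-0.0, 0.4)], [(-0.1, 0.3)]]
25 30 [[(0.2, 0.3)], [(0.2, 0.4)], [(0.3, 0.3)]]
25 40 [[(0.5, 0.3)], [(0.4, 0.4)], [(0.5, 0.4)]]
30 -20 [[(-0.8, 0.6)], [(-0.7, 0.6)], [(-0.8, 0.6)]]
30 -10 [[(-0.9, 0.5)], [(-0.8, 0.5)], [(-0.8, 0.5)]]
30 0 [[(-0.9, 0.4)], [(-0.7, 0.4)], [(-0.8, 0.3)]]
40 40 [[(2.2, 0.3)], [(1.8, 0.3)], [(2.0, 0.3)]]
45 10 [[(3.9, 0.4)], [(3.9, 0.3)], [(3.8, 0.4)]]
45 20 [[(3.4, 0.4)], [(3.2, 0.3)], [(3.2, 0.4)]]
45 30 [[(2.9, 0.4)], [(2.6, 0.3)], [(2.7, 0.4)]]
45 40 [[(2.4, 0.5)], [(2.1, 0.4)], [(2.3, 0.5)]]
50 10 [[(3.8, 0.6)], [(3.7, 0.5)], [(3.6, 0.5)]]
50 20 [[(3.3, 0.6)], [(3.2, 0.5)], [(3.2, 0.6)]]
50 30 [[(2.9, 0.6)], [(2.8, 0.5)], [(2.8, 0.6)]]
50 40 [[(2.5, 0.6)], [(2.3, 0.6)], [(2.4, 0.6)]]
```

```bash
cat > g.py <<'E'
from kin import *
p,_=best()
# calibrate j6 zero offset: choose constant
off=[ (fk(p,q)[1].inv()*Ro.from_euler('xyz',r)).as_rotvec(degrees=True) for q,t,r in D]
lo=np.array([-2.53,-.77,.04,-1,.28,-3.11]);hi=np.array([2.53,2.02,2.7,4.14,2.66,3.11])
O=Ro.from_rotvec(np.mean([off[0],off[1]],0)*[0,0,1],degrees=True)
def FK(q): P,R=fk(p,q);return P,R*O
def goalR(th,dy,flip): return Z(-.119+np.radians(dy))*Ro.from_euler('xyz',[np.pi,0,np.pi])*Y(-np.radians(th))*Z(np.pi*flip)
def IK(T,G,seed):
    f=lambda q:np.r_[FK(q)[0]-T,300*(FK(q)[1].inv()*G).as_rotvec()]
    s=least_squares(f,np.clip(seed,lo+1e-3,hi-1e-3),bounds=(lo,hi));return s.x,s.cost
U=lambda x,y,z:np.array([626,227,0])+Z(-.119).apply([x,y,z])
E
python3 - <<'E'
from g import *
np.set_printoptions(precision=2,suppress=True)
print(off)
for th in(50,55,60):
  for dy in(0,3,6,10):
    for flip in (0,1):
      r=[]
      for T in(U(-130,0,140),U(-130,0,80),U(-45,0,80),U(-47,0,45)):
        r.append(min((IK(T,goalR(th,dy,flip),[.4,.5,1.9,3.9,.5,x]) for x in(-2,0,2)),key=lambda s:s[1]))
      print(th,dy,flip,[(c.round(1),q[3:]) for q,c in r] if max(c for _,c in r)<1 else "no")
E
```

```text
[array([ 0., -0., 90.]), array([ 0.  , -0.03, 90.  ]), array([ 0.02, -0.01, 89.99])]
50 0 0 no
50 0 1 no
50 3 0 no
50 3 1 no
50 6 0 no
50 6 1 no
50 10 0 [(np.float64(0.0), array([4.04, 0.44, 1.03])), (np.float64(0.0), array([3.78, 0.59, 1.32])), (np.float64(0.0), array([3.72, 0.47, 1.26])), (np.float64(0.0), array([3.63, 0.56, 1.36]))]
50 10 1 [(np.float64(0.0), array([ 4.04,  0.44, -2.11])), (np.float64(0.0), array([ 3.78,  0.59, -1.82])), (np.float64(0.0), array([ 3.72,  0.47, -1.88])), (np.float64(0.0), array([ 3.63,  0.56, -1.78]))]
55 0 0 no
55 0 1 no
55 3 0 no
55 3 1 no
55 6 0 [(np.float64(0.0), array([4.05, 0.62, 1.14])), (np.float64(0.0), array([3.87, 0.76, 1.37])), (np.float64(0.0), array([3.79, 0.64, 1.3 ])), (np.float64(0.0), array([3.72, 0.72, 1.39]))]
55 6 1 [(np.float64(0.0), array([ 4.05,  0.62, -2.01])), (np.float64(0.0), array([ 3.87,  0.76, -1.77])), (np.float64(0.0), array([ 3.79,  0.64, -1.84])), (np.float64(0.0), array([ 3.72,  0.72, -1.75]))]
55 10 0 [(np.float64(0.0), array([3.87, 0.6 , 1.22])), (np.float64(0.0), array([3.71, 0.77, 1.43])), (np.float64(0.0), ar
[... 786 characters left out ...]
46])), (np.float64(0.0), array([3.72, 0.8 , 1.39])), (np.float64(0.0), array([3.68, 0.88, 1.46]))]
60 6 1 [(np.float64(0.0), array([ 3.94,  0.78, -1.86])), (np.float64(0.0), array([ 3.82,  0.93, -1.68])), (np.float64(0.0), array([ 3.72,  0.8 , -1.75])), (np.float64(0.0), array([ 3.68,  0.88, -1.68]))]
60 10 0 [(np.float64(0.0), array([3.78, 0.77, 1.35])), (np.float64(0.0), array([3.68, 0.95, 1.5 ])), (np.float64(0.0), array([3.57, 0.81, 1.45])), (np.float64(0.0), array([3.54, 0.9 , 1.5 ]))]
60 10 1 [(np.float64(0.0), array([ 3.78,  0.77, -1.79])), (np.float64(0.0), array([ 3.68,  0.95, -1.64])), (np.float64(0.0), array([ 3.57,  0.81, -1.69])), (np.float64(0.0), array([ 3.54,  0.9 , -1.64]))]
```

```bash
cat > path.py <<'E'
from g import *
def rows(Q,start=None):
    """tool deltas along list of joint points"""
    out=[];P,R=FK(Q[0]) if start is None else start
    for q in Q[1:]:
        P2,R2=FK(q); t=R.inv().apply(P2-P).round(0); w=(R.inv()*R2).as_rotvec(degrees=True).round(1)
        out.append((t,w)); P=P+R.apply(t); R=R*Ro.from_rotvec(w,degrees=True)
    return out
E
python3 - <<'E'
from path import *
np.set_printoptions(precision=2,suppress=True)
q0=np.array(D[2][0]); G=goalR(60,6,1)
q1,c=IK(U(-130,0,150),G,[.4,.5,1.9,3.9,.8,-1.8]);print(q1,c)
N=30
Q=[q0+(q1-q0)*(3*s*s-2*s**3) *1.0 if 0 else q0+(q1-q0)*s for s in np.linspace(0,1,N+1)]
for q in Q[::3]:
    P,R=FK(q);u=Z(.119).apply(P-np.array([626,227,0]));z=R.apply([0,0,1]);print(q[3:],"unit",u.round(0),"lean",np.degrees(np.arccos(-z[2])).round(0),"yaw",np.degrees(np.arctan2(z[1],z[0])).round(0))
r=rows(Q);print(max(np.linalg.norm(t) for t,w in r),max(np.linalg.norm(w) for t,w in r))
E
```

```text
[ 0.61  0.45  2.3   3.97  0.75 -1.9 ] 2.8052310969486655e-26
[-1.    0.54 -0.14] unit [-112.   -3.  231.] lean 44.0 yaw -8.0
[-0.5   0.56 -0.31] unit [-194.   10.  158.] lean 27.0 yaw -3.0
[-0.    0.59 -0.49] unit [-278.   50.  117.] lean 15.0 yaw 31.0
[ 0.49  0.61 -0.66] unit [-346.  111.  110.] lean 21.0 yaw 82.0
[ 0.99  0.63 -0.84] unit [-379.  177.  131.] lean 35.0 yaw 91.0
[ 1.49  0.65 -1.02] unit [-372.  233.  167.] lean 49.0 yaw 86.0
[ 1.98  0.67 -1.19] unit [-326.  263.  202.] lean 60.0 yaw 74.0
[ 2.48  0.69 -1.37] unit [-256.  253.  223.] lean 67.0 yaw 59.0
[ 2.98  0.71 -1.55] unit [-184.  200.  220.] lean 69.0 yaw 41.0
[ 3.47  0.73 -1.72] unit [-136.  111.  194.] lean 66.0 yaw 21.0
[ 3.97  0.75 -1.9 ] unit [-130.   -0.  150.] lean 60.0 yaw -1.0
40.90232267243512 7.497332859090625
```

Run:
```python
from path import *
q0=np.array(D[2][0]); G=goalR(60,6,1)
q1,c=IK(U(-130,0,150),G,[.4,.5,1.9,3.9,.8,-1.8]);N=26
r=rows([q0+(q1-q0)*s for s in np.linspace(0,1,N+1)])
print(",".join("[[%g,%g,%g],[%g,%g,%g]]"%(*(t/1000),*w) for t,w in r[:13]));print(",".join("[[%g,%g,%g],[%g,%g,%g]]"%(*(t/1000),*w) for t,w in r[13:]))
```

```text
[[0.043,0.001,0.002],[0,6.6,4.8]],[[0.042,0.003,0.002],[-0.2,6.7,4.9]],[[0.041,0.003,0.003],[-0.5,6.5,4.9]],[[0.04,0.004,0.004],[-0.8,6.5,5]],[[0.038,0.005,0.004],[-1.1,6.3,5]],[[0.037,0.007,0.004],[-1.5,6.1,5.2]],[[0.034,0.008,0.004],[-1.8,5.8,5.2]],[[0.031,0.01,0.004],[-2.1,5.6,5.3]],[[0.029,0.012,0.004],[-2.6,5.4,5.3]],[[0.026,0.013,0.003],[-2.9,4.9,5.5]],[[0.023,0.015,0.004],[-3.4,4.6,5.4]],[[0.02,0.018,0.003],[-3.8,4.1,5.6]],[[0.016,0.019,0.002],[-4.1,3.7,5.5]]
[[0.013,0.021,0.001],[-4.6,3.3,5.5]],[[0.01,0.024,0.001],[-4.9,2.7,5.4]],[[0.006,0.026,-0],[-5.4,2.2,5.3]],[[0.003,0.027,-0.001],[-5.7,1.7,5.3]],[[0,0.03,-0.002],[-6,1.1,5.1]],[[-0.003,0.032,-0.002],[-6.3,0.6,4.9]],[[-0.007,0.033,-0.003],[-6.5,0.1,4.8]],[[-0.01,0.036,-0.004],[-6.8,-0.4,4.5]],[[-0.012,0.037,-0.004],[-7,-1,4.4]],[[-0.016,0.038,-0.005],[-7.2,-1.4,4.1]],[[-0.017,0.04,-0.004],[-7.3,-2,3.9]],[[-0.02,0.041,-0.005],[-7.4,-2.3,3.7]],[[-0.023,0.042,-0.005],[-7.4,-2.8,3.5]]
```

Emit:
servo_tool([
  [[0.043, 0.001, 0.002], [0, 6.6, 4.8]],
  [[0.042, 0.003, 0.002], [-0.2, 6.7, 4.9]],
  [[0.041, 0.003, 0.003], [-0.5, 6.5, 4.9]],
  [[0.04, 0.004, 0.004], [-0.8, 6.5, 5]],
  [[0.038, 0.005, 0.004], [-1.1, 6.3, 5]],
  [[0.037, 0.007, 0.004], [-1.5, 6.1, 5.2]],
  [[0.034, 0.008, 0.004], [-1.8, 5.8, 5.2]],
  [[0.031, 0.01, 0.004], [-2.1, 5.6, 5.3]],
  [[0.029, 0.012, 0.004], [-2.6, 5.4, 5.3]],
  [[0.026, 0.013, 0.003], [-2.9, 4.9, 5.5]],
  [[0.023, 0.015, 0.004], [-3.4, 4.6, 5.4]],
  [[0.02, 0.018, 0.003], [-3.8, 4.1, 5.6]],
  [[0.016, 0.019, 0.002], [-4.1, 3.7, 5.5]],
])

```text
time: 11.95
tool_pos: [287.1, 503.5, 167.8]
tcp_rot: [2.703, -0.766, 2.083]
contact_force: [-0.9, 1.3, 0.1]
grip_width: 0.3
finger_force: 0.0
```

Emit:
servo_tool([
  [[0.013, 0.021, 0.001], [-4.6, 3.3, 5.5]],
  [[0.01, 0.024, 0.001], [-4.9, 2.7, 5.4]],
  [[0.006, 0.026, 0], [-5.4, 2.2, 5.3]],
  [[0.003, 0.027, -0.001], [-5.7, 1.7, 5.3]],
  [[0, 0.03, -0.002], [-6, 1.1, 5.1]],
  [[-0.003, 0.032, -0.002], [-6.3, 0.6, 4.9]],
  [[-0.007, 0.033, -0.003], [-6.5, 0.1, 4.8]],
  [[-0.01, 0.036, -0.004], [-6.8, -0.4, 4.5]],
  [[-0.012, 0.037, -0.004], [-7, -1, 4.4]],
  [[-0.016, 0.038, -0.005], [-7.2, -1.4, 4.1]],
  [[-0.017, 0.04, -0.004], [-7.3, -2, 3.9]],
  [[-0.02, 0.041, -0.005], [-7.4, -2.3, 3.7]],
  [[-0.023, 0.042, -0.005], [-7.4, -2.8, 3.5]],
  [[0, 0, 0], [0, 0, 0]],
])

```text
time: 13.7
tool_pos: [497.1, 241.7, 150.3]
tcp_rot: [3.139, -1.048, -0.014]
contact_force: [0.3, 0.2, 0.4]
grip_width: 0.7
finger_force: 0.0
```

Run:
```python
from path import *
rel(U(-125,0,80),goalR(60,6,1).as_euler('xyz'))
o=bot.get_obs();print(o["joint_positions"].round(2).tolist(),"unit",Z(.119).apply(o["tool_pos"]-np.array([626,227,0])))
```

```text
t 13.7 pos [497.1 241.7 150.3] rpy [179.9 -60.   -0.8] F [0.3 0.2 0.4] w 0.6828445738986462 0.0
turn deg [ 0.1 -0.   0. ] shift now-axes [-58.5  -0.3  39.2] goal-axes [-58.4  -0.2  39.3]
[0.61, 0.45, 2.3, 3.97, 0.75, -1.9] unit [-129.8   -0.7  150.3]
```

Emit:
servo_tool([
  [[-0.018, 0, 0.013], [0, 0, 0]],
  [[-0.02, 0, 0.013], [0, 0, 0]],
  [[-0.02, 0, 0.013], [0, 0, 0]],
  [[0, 0, 0], [0, 0, 0]],
])

```text
time: 14.2
tool_pos: [502.3, 242.8, 80.1]
tcp_rot: [3.14, -1.048, -0.012]
contact_force: [-0.4, 0.4, 0.6]
grip_width: 0.5
finger_force: 0.0
```

Run:
```python
from path import *
rel(U(-47,0,80),goalR(60,6,1).as_euler('xyz'))
o=bot.get_obs();print("unit",Z(.119).apply(o["tool_pos"]-np.array([626,227,0])))
im=bot.capture("top");cv2.imwrite("pics/t3a.png",im[:,:,::-1]);s=bot.capture("scene");cv2.imwrite("pics/s3a.png",s[:,:,::-1])
w=np.zeros((560,800,3),np.uint8);w[:,:390]=cv2.resize(im[150:290,205:302,::-1],(390,560));w[:,400:]=cv2.resize(s[200:340,290:390,::-1],(400,560))
cv2.imwrite("pics/t3.png",w)
```

```text
t 14.2 pos [502.3 242.8  80.1] rpy [179.9 -60.   -0.7] F [-0.4  0.4  0.6] w 0.5136148100893525 0.0
turn deg [-0.  -0.   0.1] shift now-axes [38.5  9.2 66.9] goal-axes [38.5  9.1 66.9]
unit [-124.7    1.    80.1]
```

View pics/t3.png

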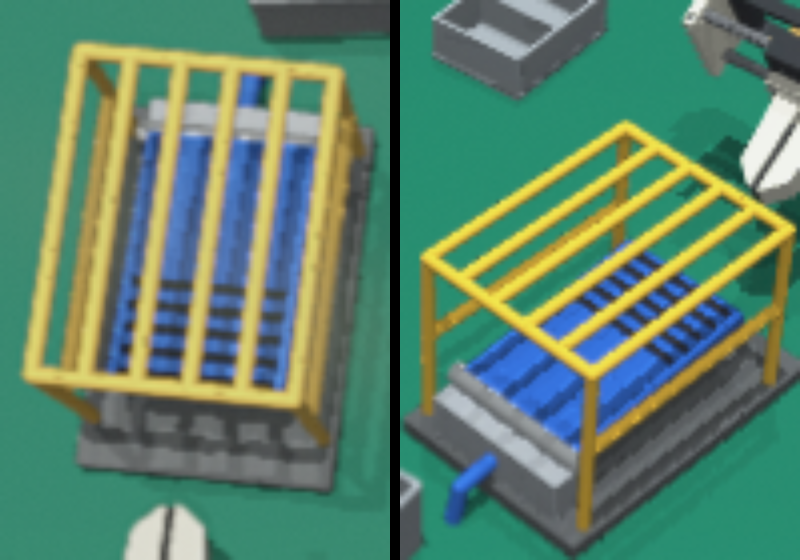

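The crop shows the closed fingertips at about (165,505), centred in front of the open guard. The pedal's front edge runs from roughly (115,372) to (280,388). I'll check that edge's position before entering.

Run:
```python
from path import *
px=lambda x,y:(205+x/4.02,150+y/4)
for q in (plane("top",[px(115,372),px(280,388)],59)): print("pedal front corners unit",Z(.119).apply(q-np.array([626,227,0])))
print("tip", Z(.119).apply(plane("top",[px(168,505)],80)[0]-np.array([626,227,0])))
a=proj("top",[U(-60,0,59)]);print(a)
```

```text
pedal front corners unit [-51.82503916  42.7202851   59.        ]
pedal front corners unit [-52.5115997 -40.9052861  59.       ]
tip [-118.12727183    3.23822697   80.        ]
[[254.05405106 248.85633135]]
```

Emit:
servo_tool([
  [[0.005, 0.001, 0.008], [0, 0, 0]],
  [[0.007, 0.002, 0.013], [0, 0, 0]],
  [[0.008, 0.002, 0.013], [0, 0, 0]],
  [[0, 0, 0], [0, 0, 0]],
])

```text
time: 14.8
tool_pos: [542.9, 236.0, 83.2]
tcp_rot: [-3.136, -1.052, -0.023]
contact_force: [-0.6, 0.4, 0.3]
grip_width: 0.5
finger_force: 0.0
```

Run:
```python
from path import *
px=lambda x,y:(290+(x-400)/4,200+y/4)
u=lambda q:Z(.119).apply(q-np.array([626,227,0])).round(1)
for n,p,z in(("pedal fL",(745,318),61),("pedal fR",(628,242),61),("roof fL",(794,231),133),("roof fR",(627,126),133),("tip",(755,193),80)): print(n,u(plane("scene",[px(*p)],z)[0]))
rel(U(-47,0,80),goalR(60,6,1).as_euler('xyz'))
```

```text
pedal fL [-54.1  53.4  61. ]
pedal fR [-54.5 -36.3  61. ]
roof fL [-64.9  71.6 133. ]
roof fR [-66.7 -52.9 133. ]
tip [-123.4    1.5   80. ]
t 14.8 pos [542.9 236.   83.2] rpy [-179.7  -60.3   -1.3] F [-0.6  0.4  0.3] w 0.4876790406254457 0.0
turn deg [ 0.1 -0.3 -0.2] shift now-axes [15.3  2.8 33.3] goal-axes [15.5  2.9 33.2]
```

Emit:
servo_tool([
  [[0.005, 0.001, 0.012], [0, 0, 0]],
  [[0.006, 0.001, 0.012], [0, 0, 0]],
  [[0.005, 0, 0.01], [0, 0, 0]],
  [[0, 0, 0], [0, 0, 0]],
])

```text
time: 15.3
tool_pos: [579.6, 233.7, 79.5]
tcp_rot: [-3.137, -1.051, -0.021]
contact_force: [-0.1, -0.4, 0.1]
grip_width: 0.7
finger_force: 0.0
```

Run:
```python
from path import *
rel(U(-45,1,70),goalR(60,6,1).as_euler('xyz'))
im=bot.capture("top");s=bot.capture("scene")
w=np.zeros((560,800,3),np.uint8);w[:,:390]=cv2.resize(im[150:290,205:302,::-1],(390,560));w[:,400:]=cv2.resize(s[200:340,290:390,::-1],(400,560))
cv2.imwrite("pics/t4.png",w)
```

```text
t 15.3 pos [579.6 233.7  79.5] rpy [-179.7  -60.2   -1.2] F [-0.1 -0.4  0.1] w 0.6589137464584388 0.0
turn deg [ 0.1 -0.2 -0.2] shift now-axes [-7.3  0.4  6.3] goal-axes [-7.3  0.4  6.3]
```

View pics/t4.png

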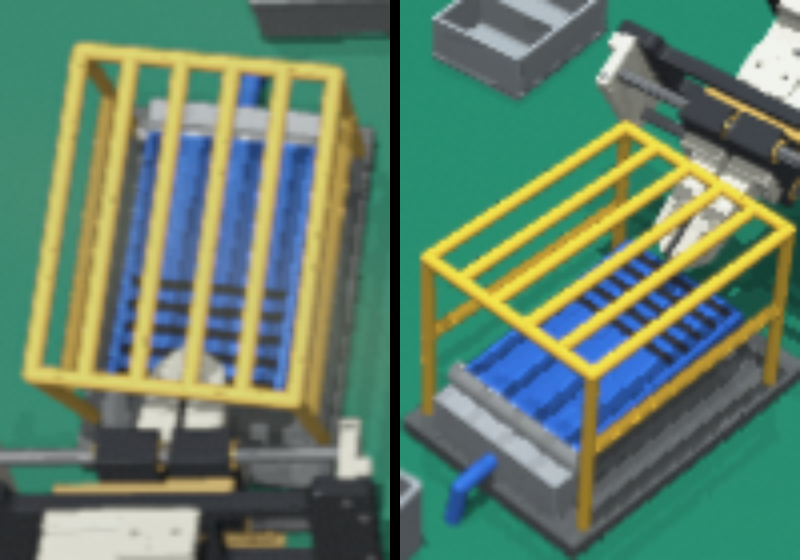

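The fingertips are under the roof over the pedal's front treads, at about (190,355) on the left and (685,255) on the right, and clear of the bars. I'll press down in steps.

Emit:
servo_tool([
  [[-0.005, 0, 0.003], [0, 0, 0]],
  [[-0.004, 0, 0.002], [0, 0, 0]],
  [[-0.004, 0, 0.002], [0, 0, 0]],
  [[0, 0, 0], [0, 0, 0]],
])

```text
time: 15.9
tool_pos: [578.1, 234.1, 64.2]
tcp_rot: [-3.139, -1.05, -0.018]
contact_force: [-2.1, 0.4, 2.8]
grip_width: 0.5
finger_force: 1.2
```

Emit:
servo_tool([
  [[-0.003, 0, 0.002], [0, 0, 0]],
  [[-0.003, 0, 0.0015], [0, 0, 0]],
  [[0, 0, 0], [0, 0, 0]],
])

```text
time: 16.27
tool_pos: [578.5, 234.0, 57.6]
tcp_rot: [-3.138, -1.051, -0.019]
contact_force: [-1.5, 0.7, 3.9]
grip_width: 0.6
finger_force: 1.9
```

Emit:
servo_tool([
  [[-0.003, 0, 0.002], [0, 0, 0]],
  [[-0.003, 0, 0.0015], [0, 0, 0]],
  [[-0.002, 0, 0.001], [0, 0, 0]],
  [[0, 0, 0], [0, 0, 0]],
])

```text
time: 16.77
tool_pos: [578.7, 234.1, 49.9]
tcp_rot: [-3.137, -1.054, -0.02]
contact_force: [-6.0, 0.3, 11.8]
grip_width: 0.4
finger_force: 5.8
```

Emit:
servo_tool([
  [[-0.002, 0, 0.001], [0, 0, 0]],
  [[-0.002, 0, 0.001], [0, 0, 0]],
  [[0, 0, 0], [0, 0, 0]],
])

```text
time: 17.15
tool_pos: [578.9, 234.2, 48.9]
tcp_rot: [-3.135, -1.061, -0.022]
contact_force: [-18.9, -2.4, 30.3]
grip_width: 0.6
finger_force: 16.3
```

Emit:
servo_tool([
  [[-0.001, 0, 0.0005], [0, 0, 0]],
  [[0, 0, 0], [0, 0, 0]],
  [[0, 0, 0], [0, 0, 0]],
  [[0, 0, 0], [0, 0, 0]],
])

```text
time: 17.65
tool_pos: [579.0, 234.2, 48.8]
tcp_rot: [-3.134, -1.063, -0.022]
contact_force: [-23.7, -2.7, 36.3]
grip_width: 0.6
finger_force: 18.8
```

Run:
```python
from path import *
o=bot.get_obs();print(o["tool_pos"],o["contact_force"],o["moment"])
im=bot.capture("top");s=bot.capture("scene")
w=np.zeros((600,800,3),np.uint8);w[:,:400]=cv2.resize(s[200:350,290:390,::-1],(400,600));w[:,400:]=cv2.resize(s[140:245,165:235,::-1],(400,600))
cv2.imwrite("pics/t5.png",w)
```

```text
[579.01245306 234.23212406  48.78191122] [-23.66258654  -2.68837016  36.34439643] [-0.43529798 -2.50357085 -0.50214632]
```

View pics/t5.png

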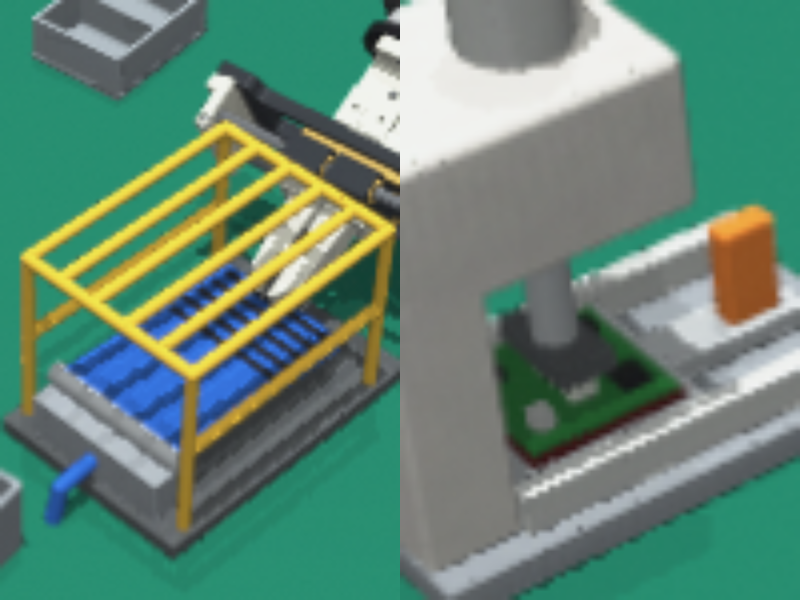

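The ram is down on the connector, at about (575,375) in the crop, and the pedal is hard on its stop. I'll hold it there, then ease it up.

Emit:
servo_tool([
  [[0.001, 0, -0.0005], [0, 0, 0]],
  [[0, 0, 0], [0, 0, 0]],
  [[0, 0, 0], [0, 0, 0]],
  [[0, 0, 0], [0, 0, 0]],
  [[0, 0, 0], [0, 0, 0]],
  [[0, 0, 0], [0, 0, 0]],
  [[0, 0, 0], [0, 0, 0]],
  [[0, 0, 0], [0, 0, 0]],
  [[0, 0, 0], [0, 0, 0]],
  [[0, 0, 0], [0, 0, 0]],
])

```text
time: 19.0
tool_pos: [579.0, 234.2, 49.0]
tcp_rot: [-3.135, -1.061, -0.022]
contact_force: [-20.4, -2.8, 31.1]
grip_width: 0.4
finger_force: 16.0
```

Emit:
servo_tool([
  [[0.001, 0, -0.0005], [0, 0, 0]],
  [[0.001, 0, -0.0005], [0, 0, 0]],
  [[0.001, 0, -0.0005], [0, 0, 0]],
  [[0.001, 0, -0.0005], [0, 0, 0]],
  [[0.001, 0, -0.0005], [0, 0, 0]],
  [[0.001, 0, -0.0005], [0, 0, 0]],
  [[0.001, 0, -0.0005], [0, 0, 0]],
  [[0.001, 0, -0.0005], [0, 0, 0]],
  [[0.001, 0, -0.0005], [0, 0, 0]],
  [[0.001, 0, -0.0005], [0, 0, 0]],
  [[0.001, 0, -0.0005], [0, 0, 0]],
  [[0.001, 0, -0.0005], [0, 0, 0]],
  [[0.001, 0, -0.0005], [0, 0, 0]],
  [[0.001, 0, -0.0005], [0, 0, 0]],
  [[0.001, 0, -0.0005], [0, 0, 0]],
  [[0.001, 0, -0.0005], [0, 0, 0]],
  [[0.001, 0, -0.0005], [0, 0, 0]],
  [[0.001, 0, -0.0005], [0, 0, 0]],
  [[0.001, 0, -0.0005], [0, 0, 0]],
  [[0.001, 0, -0.0005], [0, 0, 0]],
])

```text
time: 21.5
tool_pos: [579.3, 233.9, 66.3]
tcp_rot: [-3.138, -1.05, -0.019]
contact_force: [-1.0, 0.3, 0.1]
grip_width: 0.1
finger_force: 0.9
```

Emit:
servo_tool([
  [[0.003, 0, -0.002], [0, 0, 0]],
  [[0.004, 0, -0.002], [0, 0, 0]],
  [[0.004, 0, -0.002], [0, 0, 0]],
  [[-0.006, -0.001, -0.012], [0, 0, 0]],
  [[-0.008, -0.002, -0.013], [0, 0, 0]],
  [[-0.008, -0.002, -0.014], [0, 0, 0]],
  [[-0.008, -0.002, -0.014], [0, 0, 0]],
  [[-0.009, -0.002, -0.014], [0, 0, 0]],
  [[0.013, 0, -0.01], [0, 0, 0]],
  [[0.02, 0, -0.013], [0, 0, 0]],
  [[0.025, 0, -0.016], [0, 0, 0]],
  [[0, 0, 0], [0, 0, 0]],
])

```text
time: 23.0
tool_pos: [497.0, 244.8, 150.1]
tcp_rot: [-3.133, -1.054, -0.023]
contact_force: [-0.0, 0.2, -0.0]
grip_width: 0.5
finger_force: 0.0
```

Run:
```python
from path import *
np.set_printoptions(precision=2,suppress=True)
o=bot.get_obs();q0=o["joint_positions"];print(o["time"],q0,o["tool_pos"],o["contact_force"])
for yaw in(2.948,2.948-np.pi):
  q1,c=min((IK(np.array([515,-238,200]),Ro.from_euler('xyz',[np.pi,0,yaw]),[-.5,.3,1.6,0,1.2,x]) for x in(-2,0,2)),key=lambda s:s[1])
  print(yaw,q1,c)
  N=28
  if c<1:
    Q=[q0+(q1-q0)*s for s in np.linspace(0,1,N+1)]
    for q in Q[::3]:
        P,R=FK(q);z=R.apply([0,0,1]);print(q[3:],P,"lean",np.degrees(np.arccos(-z[2])).round(0),"yaw",np.degrees(np.arctan2(z[1],z[0])).round(0))
    r=rows(Q,(o["tool_pos"],Ro.from_euler('xyz',o["tcp_rot"])));print(max(np.linalg.norm(t) for t,w in r),max(np.linalg.norm(w) for t,w in r))
    print(",".join("[[%g,%g,%g],[%g,%g,%g]]"%(*(t/1000),*w) for t,w in r[:14]));print(",".join("[[%g,%g,%g],[%g,%g,%g]]"%(*(t/1000),*w) for t,w in r[14:]))
```

```text
23.0 [ 0.61  0.46  2.3   3.97  0.76 -1.89] [497.01 244.77 150.08] [-0.05  0.16 -0.03]
2.948 [-0.57  0.44  1.45  0.    1.25 -1.95] 1.4240120625673e-26
[ 3.97  0.76 -1.89] [496.77 244.57 150.  ] lean 60.0 yaw -1.0
[ 3.54  0.82 -1.89] [577.46 288.98 222.87] lean 73.0 yaw 10.0
[ 3.12  0.87 -1.9 ] [629.44 324.32 291.02] lean 82.0 yaw 22.0
[ 2.69  0.92 -1.91] [654.45 346.84 339.21] lean 88.0 yaw 34.0
[ 2.27  0.97 -1.91] [659.38 350.31 356.31] lean 87.0 yaw 46.0
[ 1.84  1.03 -1.92] [652.77 325.65 339.39] lean 80.0 yaw 56.0
[ 1.42  1.08 -1.92] [640.44 262.95 295.7 ] lean 67.0 yaw 62.0
[ 0.99  1.13 -1.93] [622.16 155.56 241.82] lean 50.0 yaw 66.0
[ 0.57  1.18 -1.94] [591.43   5.09 199.91] lean 30.0 yaw 66.0
[ 0.14  1.24 -1.94] [ 538.77 -175.23  192.04] lean 8.0 yaw 64.0
68.0808343074613 7.656369897020389
[[0.035,-0.016,0.014],[3.4,4.2,-4]],[[0.035,-0.012,0.014],[3.1,4.3,-4.1]],[[0.032,-0.009,0.015],[3,4.2,-4.3]],[[0.031,-0.005,0.014],[2.9,4.2,-4.6]],[[0.028,-0.001,0.014],[2.8,4.1,-4.8]],[[0.024,0,0.012],[2.7,3.9,-4.9]],[[0.021,0.003,0.012],[2.7,3.7,-5.2]],[[0.017,0.004,0.009],[2.7,3.5,-5.4]],
[... 1849 characters left out ...]
2,0.8]],[[0.005,-0.003,0.002],[3.6,-1.8,0.7]],[[0.002,0,-0.001],[3.1,-2.5,0.7]],[[-0.001,0.003,-0.004],[2.5,-3.1,0.8]],[[-0.004,0.006,-0.007],[1.9,-3.7,0.8]]
[[-0.007,0.01,-0.01],[1.2,-4.2,1]],[[-0.01,0.012,-0.014],[0.4,-4.5,1.1]],[[-0.012,0.016,-0.016],[-0.5,-4.9,1.4]],[[-0.015,0.02,-0.018],[-1.3,-5,1.7]],[[-0.017,0.024,-0.02],[-2.1,-5.1,2]],[[-0.019,0.028,-0.022],[-2.9,-5.1,2.4]],[[-0.021,0.033,-0.024],[-3.7,-4.9,2.9]],[[-0.022,0.037,-0.024],[-4.4,-4.7,3.2]],[[-0.023,0.042,-0.024],[-5.1,-4.4,3.8]],[[-0.023,0.046,-0.024],[-5.7,-4.1,4.2]],[[-0.023,0.05,-0.023],[-6.2,-3.7,4.7]],[[-0.021,0.056,-0.021],[-6.6,-3.2,5.1]],[[-0.02,0.059,-0.019],[-7.1,-2.8,5.6]],[[-0.018,0.063,-0.017],[-7.3,-2.3,6]]
```

Run:
```python
from path import *
np.set_printoptions(precision=2,suppress=True)
o=bot.get_obs();q0=o["joint_positions"]
q1,c=min((IK(np.array([440,-220,200]),Ro.from_euler('xyz',[np.pi,0,2.948]),[-.5,.3,1.6,0,1.2,x]) for x in(-2,0,2)),key=lambda s:s[1]);print(q1)
N=30;S=np.linspace(0,1,N+1)
Q=[q0+(q1-q0)*s for s in S]
for q in Q[18::2]: 
    P,R=FK(q);print(P.round(0),"body ends",(P+R.apply([37,95,-66])).round(0),(P+R.apply([-37,-95,-66])).round(0),(P+R.apply([-37,95,-66])).round(0),(P+R.apply([37,-95,-66])).round(0))
r=rows(Q,(o["tool_pos"],Ro.from_euler('xyz',o["tcp_rot"])));print(max(np.linalg.norm(t) for t,w in r),max(np.linalg.norm(w) for t,w in r))
print(",".join("[[%g,%g,%g],[%g,%g,%g]]"%(*(t/1000),*w) for t,w in r[:15]));print(",".join("[[%g,%g,%g],[%g,%g,%g]]"%(*(t/1000),*w) for t,w in r[15:]))
```

```text
[-0.62  0.31  1.65  0.    1.18 -2.  ]
[609. 272. 307.] body ends [584. 254. 424.] [567. 185. 233.] [640. 210. 407.] [510. 229. 251.]
[595. 224. 277.] body ends [567. 227. 396.] [565. 120. 222.] [629. 187. 388.] [503. 161. 230.]
[577. 161. 246.] body ends [549. 185. 362.] [558.  45. 213.] [614. 150. 361.] [492.  80. 213.]
[555.  82. 218.] body ends [526. 128. 326.] [545. -39. 211.] [594.  99. 331.] [477. -11. 206.]
[525. -11. 197.] body ends [499.  56. 296.] [ 524. -131.  217.] [569.  33. 302.] [ 454. -108.  211.]
[ 488. -113.  190.] body ends [465. -28. 274.] [ 496. -226.  235.] [536. -46. 279.] [ 424. -209.  230.]
[ 440. -220.  200.] body ends [ 422. -120.  266.] [ 458. -320.  266.] [ 495. -134.  266.] [ 385. -306.  266.]
59.413803110051795 7.078841713161836
[[0.031,-0.012,0.011],[3.1,3.7,-3.8]],[[0.031,-0.01,0.011],[2.8,3.7,-4]],[[0.029,-0.006,0.012],[2.8,3.7,-4.1]],[[0.027,-0.004,0.011],[2.6,3.6,-4.4]],[[0.025,-0.001,0.01],[2.5,3.6,-4.5]],[[0.022,0.001,0.009],[2.5,3.4,-4.6]],[[0.02,0.002,0.008],[2.4,3.3,-4.9]],[[0.016,0.004,0.007],[2.4,3.1,-5]],[[0.013,0.004,0.005],[2.4,2.8,-5.1]],[[0.01,0.004,0.003],[2.5,2.6,-5.3]],[[0.006,0.004,0.002],[2.6,2.4,-5.3]],[[0.003,0.003,-0.001],[2.8,2.1,-5.4]],[[-0,0.001,-0.003],[2.9,1.9,-5.4]],[[-0.003,-0.002,-0.006],[3.1,1.6,-5.3]],[[-0.005,-0.004,-0.008],[3.4,1.3,-5.3]]
[[-0.008,-0.007,-0.01],[3.7,1.2,-5.2]],[[-0.009,-0.01,-0.012],[3.9,0.9,-5]],[[-0.011,-0.014,-0.014],[4.2,0.8,-4.8]],[[-0.011,-0.019,-0.016],[4.5,0.6,-4.6]],[[-0.011,-0.023,-0.018],[4.8,0.6,-4.4]],[[-0.011,-0.027,-0.018],[5.1,0.5,-4]],[[-0.01,-0.031,-0.02],[5.4,0.5,-3.7]],[[-0.008,-0.035,-0.021],[5.6,0.6,-3.4]],[[-0.007,-0.04,-0.02],[5.9,0.7,-3]],[[-0.003,-0.043,-0.021],[6.1,0.7,-2.6]],[[-0.002,-0.047,-0.02],[6.3,1,-2.3]],[[0.003,-0.05,-0.019],[6.5,1.2,-1.9]],[[0.005,-0.053,-0.018],[6.5,1.5,-1.5]],[[0.009,-0.055,-0.016],[6.6,1.7,-1.2]],[[0.013,-0.056,-0.015],[6.7,2.1,-0.9]]
```

Clear of everything; executing.

Emit:
servo_tool([
  [[0.031, -0.012, 0.011], [3.1, 3.7, -3.8]],
  [[0.031, -0.01, 0.011], [2.8, 3.7, -4]],
  [[0.029, -0.006, 0.012], [2.8, 3.7, -4.1]],
  [[0.027, -0.004, 0.011], [2.6, 3.6, -4.4]],
  [[0.025, -0.001, 0.01], [2.5, 3.6, -4.5]],
  [[0.022, 0.001, 0.009], [2.5, 3.4, -4.6]],
  [[0.02, 0.002, 0.008], [2.4, 3.3, -4.9]],
  [[0.016, 0.004, 0.007], [2.4, 3.1, -5]],
  [[0.013, 0.004, 0.005], [2.4, 2.8, -5.1]],
  [[0.01, 0.004, 0.003], [2.5, 2.6, -5.3]],
  [[0.006, 0.004, 0.002], [2.6, 2.4, -5.3]],
  [[0.003, 0.003, -0.001], [2.8, 2.1, -5.4]],
  [[0, 0.001, -0.003], [2.9, 1.9, -5.4]],
  [[-0.003, -0.002, -0.006], [3.1, 1.6, -5.3]],
  [[-0.005, -0.004, -0.008], [3.4, 1.3, -5.3]],
])

```text
time: 24.88
tool_pos: [624.9, 315.3, 332.3]
tcp_rot: [1.768, -0.481, 2.353]
contact_force: [-0.1, 0.7, 0.6]
grip_width: 0.4
finger_force: 0.0
```

Emit:
servo_tool([
  [[-0.008, -0.007, -0.01], [3.7, 1.2, -5.2]],
  [[-0.009, -0.01, -0.012], [3.9, 0.9, -5]],
  [[-0.011, -0.014, -0.014], [4.2, 0.8, -4.8]],
  [[-0.011, -0.019, -0.016], [4.5, 0.6, -4.6]],
  [[-0.011, -0.023, -0.018], [4.8, 0.6, -4.4]],
  [[-0.011, -0.027, -0.018], [5.1, 0.5, -4]],
  [[-0.01, -0.031, -0.02], [5.4, 0.5, -3.7]],
  [[-0.008, -0.035, -0.021], [5.6, 0.6, -3.4]],
  [[-0.007, -0.04, -0.02], [5.9, 0.7, -3]],
  [[-0.003, -0.043, -0.021], [6.1, 0.7, -2.6]],
  [[-0.002, -0.047, -0.02], [6.3, 1, -2.3]],
  [[0.003, -0.05, -0.019], [6.5, 1.2, -1.9]],
  [[0.005, -0.053, -0.018], [6.5, 1.5, -1.5]],
  [[0.009, -0.055, -0.016], [6.6, 1.7, -1.2]],
  [[0.013, -0.056, -0.015], [6.7, 2.1, -0.9]],
  [[0, 0, 0], [0, 0, 0]],
], fingers=0.6)

```text
time: 26.88
tool_pos: [439.2, -221.5, 198.5]
tcp_rot: [-3.138, -0.008, 2.945]
contact_force: [0.1, 1.2, 0.2]
grip_width: 54.6
finger_force: 0.0
```

Run:
```python
from h import *
rel([524.5,-239.9,52],[np.pi,0,2.952])
s=bot.capture("scene");cv2.imwrite("pics/t6.png",cv2.resize(s[140:245,165:265,::-1],(570,600)))
```

```text
t 26.875 pos [ 439.2 -221.5  198.5] rpy [-179.8   -0.5  168.8] F [0.1 1.2 0.2] w 54.61267216142036 0.0
turn deg [-0.2 -0.5 -0.4] shift now-axes [-88.5  -0.9 145.8] goal-axes [-87.3  -2.  146.5]
```

View pics/t6.png

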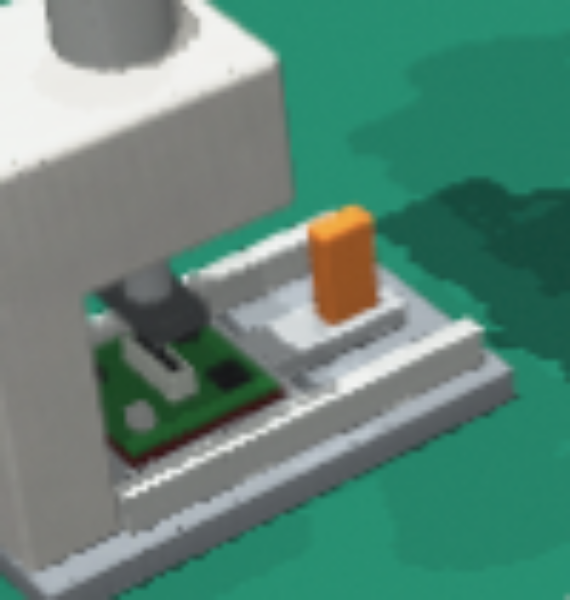

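The connector sits low in the board at about (160,370), the ram is up, and the shuttle is still in with its handle at (342,265). Next I re-grip the handle.

Emit:
servo_tool([
  [[0, 0, 0], [-0.2, -0.5, -0.4]],
  [[-0.03, 0, 0.02], [0, 0, 0]],
  [[-0.03, -0.001, 0.02], [0, 0, 0]],
  [[-0.027, -0.001, 0.02], [0, 0, 0]],
  [[0, 0, 0.03], [0, 0, 0]],
  [[0, 0, 0.026], [0, 0, 0]],
  [[0, 0, 0.02], [0, 0, 0]],
  [[0, 0, 0.01], [0, 0, 0]],
  [[0, 0, 0], [0, 0, 0]],
])

```text
time: 28.05
tool_pos: [526.1, -237.9, 53.5]
tcp_rot: [3.14, 0.004, 2.956]
contact_force: [0.0, 0.2, 0.2]
grip_width: 55.3
finger_force: 0.0
```

Run:
```python
from h import *
rel([524.5,-239.9,52],[np.pi,0,2.952])
```

```text
t 28.05 pos [ 526.1 -237.9   53.5] rpy [179.9   0.2 169.3] F [0.  0.2 0.2] w 55.33856758885109 0.0
turn deg [0.1 0.2 0.2] shift now-axes [ 1.2 -2.2  1.5] goal-axes [ 1.2 -2.2  1.5]
```

Grip, then pull out 85 mm.

Emit:
servo_tool([
  [[0.001, -0.002, 0.001], [0, 0, 0]],
  [[0, 0, 0], [0, 0, 0]],
  [[0, 0, 0], [0, 0, 0]],
  [[0, 0, 0], [0, 0, 0]],
  [[0, 0, 0], [0, 0, 0]],
  [[0, 0, 0], [0, 0, 0]],
  [[0, 0, 0], [0, 0, 0]],
], fingers=0)

```text
time: 28.92
tool_pos: [525.3, -239.9, 53.4]
tcp_rot: [3.14, 0.005, 2.955]
contact_force: [-0.3, 5.5, 3.6]
grip_width: 15.9
finger_force: 30.0
```

Emit:
servo_tool([
  [[0.006, 0, 0], [0, 0, 0]],
  [[0.01, 0, 0], [0, 0, 0]],
  [[0.01, 0, 0], [0, 0, 0]],
  [[0.01, 0, 0], [0, 0, 0]],
  [[0.01, 0, 0], [0, 0, 0]],
  [[0.01, 0, 0], [0, 0, 0]],
  [[0.01, 0, 0], [0, 0, 0]],
  [[0.01, 0, 0], [0, 0, 0]],
  [[0.006, 0, 0], [0, 0, 0]],
  [[0.003, 0, 0], [0, 0, 0]],
  [[0, 0, 0], [0, 0, 0]],
])

```text
time: 30.3
tool_pos: [441.9, -222.7, 53.3]
tcp_rot: [3.138, 0.006, 2.955]
contact_force: [1.5, 13.0, 9.6]
grip_width: 16.2
finger_force: 30.0
```

Emit:
servo_tool([
  [[0.003, 0.001, 0], [0, 0, 0]],
  [[0.003, 0, 0], [0, 0, 0]],
  [[0.002, 0, 0], [0, 0, 0]],
  [[0, 0, 0], [0, 0, 0]],
])

```text
time: 30.8
tool_pos: [437.1, -221.7, 53.4]
tcp_rot: [3.14, 0.012, 2.954]
contact_force: [14.4, 10.5, 0.2]
grip_width: 15.7
finger_force: 30.0
```

Emit:
servo_tool([
  [[-0.001, 0.001, 0], [0, 0, 0]],
  [[0, 0, 0], [0, 0, 0]],
])

```text
time: 31.05
tool_pos: [437.1, -221.7, 53.4]
tcp_rot: [3.141, 0.01, 2.954]
contact_force: [7.0, 5.2, 1.6]
grip_width: 15.7
finger_force: 30.0
```

Emit:
servo_tool([
  [[0, 0, 0], [0, 0, 0]],
  [[0, 0, 0], [0, 0, 0]],
  [[0, 0, 0], [0, 0, 0]],
  [[0, 0, 0], [0, 0, 0]],
  [[0, 0, -0.015], [0, 0, 0]],
  [[0, 0, -0.03], [0, 0, 0]],
  [[0, 0, -0.04], [0, 0, 0]],
  [[0, 0.03, -0.04], [0, 0, 0]],
  [[0, 0.04, -0.03], [0, 0, 0]],
  [[0, 0.05, 0], [0, 0, 0]],
  [[0, 0.04, 0], [0, 0, 0]],
  [[0, 0, 0], [0, 0, 0]],
], fingers=0.7)

```text
time: 32.55
tool_pos: [464.0, -62.1, 208.9]
tcp_rot: [3.141, 0.007, 2.959]
contact_force: [0.5, -0.3, -0.3]
grip_width: 64.2
finger_force: 0.0
```

Run:
```python
from h import *
im=bot.capture("top")
hsv=cv2.cvtColor(im,cv2.COLOR_RGB2HSV);o=bot.get_obs();print(o["time"],o["tool_pos"],o["contact_force"])
a=cv2.imread("pics/top0.png")[:,:,::-1]
d=np.abs(im.astype(int)-a).max(2)>60
for n,(x0,x1,y0,y1) in {"tray":(355,410,300,370),"flux":(335,380,190,235),"driver":(110,175,240,335)}.items(): print(n,d[y0:y1,x0:x1].sum())
cv2.imwrite("pics/t7.png",cv2.resize(im[:,:,::-1],(640,480)))
k=cv2.inRange(hsv,(5,120,80),(16,255,255));_,_,st,ce=cv2.connectedComponentsWithStats(k);print([(s.tolist(),c.round(1)) for s,c in zip(st[1:],ce[1:]) if s[4]>30 and c[1]>250])
c=proj("top",[[437,-222,86],[437,-222,31]]);print(c)
```

```text
32.6 [463.97631095 -63.41775594 208.73054379] [ 0.69387052  0.67396082 -0.18480549]
tray 1032
flux 0
driver 0
[]
[[493.74462707 307.45786366]
 [484.11755198 308.64897699]]
```

View pics/t7.png

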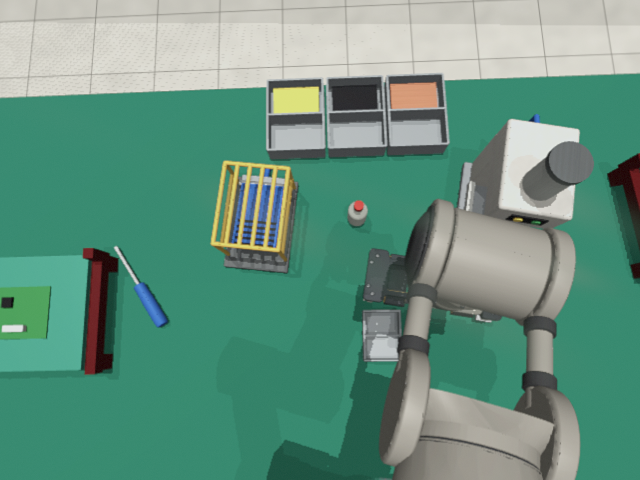

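The bottle and screwdriver have not moved, and the tray is still at (382,335) with only the arm's shadow on it. The shuttle travelled 90 mm from stop to stop, so I'm handing in.

```bash
python3 -c "
from plant import bot
print(bot.close_job())"
```

```text
the job is handed in; nothing more can be done
None
```

The job is handed in at about 33 s: the connector looks fully home, the pedal was held on its stop about 2 s and eased back up, and the shuttle was pulled 90 mm back to its out stop and released. The bottle, screwdriver and tray look unmoved.

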